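# Set the sliding stop of a coin-box taping jig and push the box up to it

## Task

On the taping jig, push the sliding stop along its rail towards the coin box until its spring plunger drops into the notch of the notch block, and leave it seated there. Then push the coin box along the lane until it lies flat and square up against the stop plate, with the stop still in its notch. Only push with the fingers: never lift or tip the box, leave the stamp, ink pad and tape dispenser where they are, and finish with the hand clear of everything.

Things in the scene. Friction and masses are not known exactly. Their poses are not given: they have to be found in the camera images.
- jig: Fixed taping jig: grey board 170 (x) by 440 (y) by 12 mm. Origin: centre of its underside, on the desk; y along the rail, z up. Front lip at x -73 to -65 mm, 20 mm above the desk; lane at x -65 to +25, floor 12 mm above the desk, open at both ends; aluminium rail (the lane's back fence) at x +25 to +45, top 37 mm above the desk; the notch block sits behind the rail.
- notch_block: Steel block fixed behind the rail; its place along the rail differs from run to run. Origin: centre of its underside, on the board; axes as the jig's. 64 mm long (y), 24 wide, 10 high: a ramp of about 21 degrees rises at each end to a crest; between the crests, at y = 0, is the notch: 7 mm deep, 6 mm wide at its floor, 17 mm at its mouth.
- stop (a joint): Slide of the stop along the rail, m: 0 at its -y end (plate centre at y = -165 mm of the jig), grows to 0.225 towards +y and the coin box. Starts at 0 to 0.04, on the -y side of the notch block. Black saddle (56 by 40 mm) over the rail, with an upright steel plate across the lane, x -56 to +23 mm of the jig, 10 mm thick (y), 14 to 62 mm above the desk.
- plunger (a joint): Height of the stop's spring plunger, m: 0 hanging free beside the notch block, about 0.0085 on a crest, about 0.002 seated in the notch. Its 13 mm black button on the saddle (top 69 mm above the desk at 0) moves with it. Sliding the stop takes about 2 N, climbing the ramp 3 to 6 N, then the push falls sharply as the plunger drops in; forcing it out again about 10 N.
- roller (a point): Lowest point of the 10 mm brass roller at the plunger's foot, mid-stop in y, at x = 62 mm of the jig. Seated when at y = 0 of the notch block (play about 1 mm). Axes as the jig's.
- stop_push (a point): Point on the -y face of the stop plate, on the middle line of the lane (x = -20 mm of the jig), 40 mm above the desk: push the stop here, towards +y of the jig. Axes as the jig's.
- stop_face (a point): Point on the +y face of the stop plate, on the middle line of the lane, 34 mm above the desk: the face that the coin box must end against. Axes as the jig's.
- box_centre (a point): Centre of the coin box: loose closed grey plastic box, white lid, 70 (x) by 100 (y) by 45 mm, 0.25 to 0.5 kg, lying about square in the lane on the +y side of the stop. y along its length, z up; end faces 50 mm from this point. Push its free +y end towards -y of the jig; it slides with about 1 to 4 N.
- stamp: Bystander: loose upright hand stamp with dark wooden handle, 32 by 47 by 88 mm, beyond the jig. Origin: centre of its underside.
- ink_pad: Bystander: loose flat black ink pad lying open, 152 by 110 by 12 mm, beyond the jig. Origin: underside, at the centre of the half with the pad; the lid half (6 mm) lies to its +x.
- tape_dispenser: Bystander: loose heavy black tape dispenser with a roll, 70 by 170 by 110 mm, to the right of the jig. Origin: centre of its underside.
Things that resemble listed ones, but are neither listed nor needed, are in the scene too. Leave any red look-alike of the part that bears box_centre alone.

How it is judged:
By the outcome, as a careful person would: the job done as asked, in the order asked, and still so for the second after the job is handed in, with the robot touching nothing.
It also fails if it takes over 59 s, if anything falls off the work surface, if the arm or the gripper's body presses on something with over 40 N, if the wrist force passes 120 N, or if a joint passes its speed limit or range.

## Robot

A 7-joint arm with a two-finger parallel gripper is mounted at the origin on the work surface. World frame = base frame: x ahead of the robot, y to its left, z up, the work surface at z = 0. Lengths are in m, angles in rad, forces in N, time in s.
With the tool pointing down it reaches from about 0.425 to 0.95 m from the base axis. Payload 16.7 kg.
Tool frame: the origin (TCP) lies on the centre line of the jaws, within the pads' length; the fingertips stand 8 mm ahead of it and the grasp point (between the pads) lies 11 mm behind it; z points along the fingers, y is the direction in which the jaws open and shut (so a half turn about z gives the same grasp; the last joint's range is limited). The gripper opens to 94 mm and grips with 3 to 60 N. Pads are 16 mm wide; open, the fingers measure 119 mm over their backs; the gripper's body (75 mm by 177 mm) begins 78 mm behind the grasp point.
Start: joints at [-1.488, 0.426, 0.074, 1.606, -0.034, 1.111, -0.067], TCP at [0.155, 0.657, 0.213] pointing down, gripper open.
Joint ranges: [-2.85, 2.85], [-0.5, 2.14], [-1.23, 1.37], [0.21, 2.46], [-1.02, 4.16], [0.16, 2.05], [-2.73, 2.73]. Speed limits (rad/s): [1.89, 1.89, 2.39, 2.39, 3.01, 3.01, 3.01].

## Interface

Orientations are given as a unit quaternion [x, y, z, w].
In Python, from bench import monitor, cams, workorder gives the robot as it stands.
- The arm moves only by the tool carry_out, never from a script. Its argument "motion" is a list of rows, each a list of 5 numbers: the finger opening in m, from 0 to 0.094, then the shift along the tool's x, y, z in m, then the turn about the tool's z in rad. A call has 1 to 10 rows; each row is the pose to reach, as a shift and turn from the pose measured when the call began, along the tool's axes at that moment; what a row does not reach only later rows make up. A row lasts 1/8 s, in which the tool goes at most 62.5 mm and 10.7 degrees, less where a joint would pass 70% of its speed; a pose out of reach is approached as far as the arm can. A call with a gripper value outside its range is refused whole. The fingers move at their own pace and stop on an object; "newtons" is the grip in N (left out, the last holds). Time passes only in rows, so rows that repeat a pose let the fingers close. It gives the time, the measured TCP pose, the force and the opening at its end, in the units of the state.
- monitor.get_obs(): the state, without advancing time (a new reading comes with each control period).
- cams.grab_frame(name): name is "side" or "top"; returns a dict with "pixels" (480x640x3 uint8, red, green, blue), "fov_y" (degrees; the focal length in pixels is half the picture's height over the tangent of half this angle, whatever the lens; pixels are square), "cx", "cy" (the principal point, pixels), "k1" (the pictures are not rectified: a ray, as slopes to the right and down, at radius r is drawn at 1 + k1 r^2 times it, then the intrinsics apply), "extrinsics" (4x4, takes a point from world to camera coordinates). Camera axes: x right, y down, z forward; pixel columns grow to the right and rows downward; lengths in m; the calibration is good to about 2 mm. A picture is of the moment at which its call begins. There is no depth.
- workorder.hand_in(): hands the job in, once; it reports no verdict.
The state is a dict: "t": time; "q": joint angles; "dq": joint speeds; "joint_efforts": joint torques, N m; "position": TCP position; "tool_rot": TCP orientation; "wrist_force": force on the tool from outside, world axes, zero at the start; "ft_torque": the same for the moment, N m; "width": finger opening in m.
Only numpy, scipy, OpenCV 4.12 (cv2) and the standard library are available. Lean on these libraries where they do the work, as an engineer would, in place of code of your own. Each camera call takes 0.05 s, during which the arm holds its last target.

## Working session

There is one attempt and no reset: what is moved stays moved. The work goes in short steps, Python scripts to look and compute and a tool call to move; the robot and the scene stay as the last step left them, time stands still between calls to the robot, and variables do not carry over. Pictures are saved under pics/ and viewed, and the job is handed in when it is done.

Besides the shell and the picture viewer there is one more tool, called after "Request:" by a JSON object that holds its "op" and its "data", one argument or row to a line. carry_out: Moves the arm, as the interface text tells. Its arguments: {"type":"object","properties":{"motion":{"type":"array"},"newtons":{"type":"number"}},"required":["motion"]}

```bash
mkdir -p pics; cat > h.py <<'E'
import numpy as np, cv2, pickle
from bench import monitor, cams
def grab(n,tag):
    f=cams.grab_frame(n); cv2.imwrite(f'pics/{tag}.png',f['pixels'][:,:,::-1]); pickle.dump(f,open(f'pics/{tag}.pkl','wb')); return f
def load(tag): return pickle.load(open(f'pics/{tag}.pkl','rb'))
def par(f):
    F=240/np.tan(np.radians(f['fov_y'])/2); return F,f['cx'],f['cy'],f['k1'],np.array(f['extrinsics'])
def proj(f,P):
    F,cx,cy,k,E=par(f); P=np.atleast_2d(P); c=P@E[:3,:3].T+E[:3,3]; s=c[:,:2]/c[:,2:]; r2=(s**2).sum(1,keepdims=True)
    return s*(1+k*r2)*F+[cx,cy]
def ray(f,uv):
    F,cx,cy,k,E=par(f); d=(np.array(uv,float)-[cx,cy])/F; s=d.copy()
    for _ in range(50): s=d/(1+k*(s@s))
    R=E[:3,:3]; return -R.T@E[:3,3], R.T@np.array([s[0],s[1],1])
def onz(f,uv,z):
    o,d=ray(f,uv); return o+d*(z-o[2])/d[2]
E
python3 - <<'E'
from h import *
o=monitor.get_obs(); print({k:np.round(v,3) for k,v in o.items()})
for n in('top','side'):
    f=grab(n,n+'0'); print(n,par(f)[:4]); print(np.round(par(f)[4],3))
E
```

```text
{'t': np.float64(0.0), 'q': array([-1.488,  0.427,  0.074,  1.607, -0.034,  1.111, -0.067]), 'dq': array([-0.   , -0.003,  0.001, -0.001, -0.001, -0.   , -0.001]), 'joint_efforts': array([ 3.0000e-03, -9.3584e+01,  3.6670e+00, -4.5418e+01, -4.9000e-02,
        2.0000e-02,  0.0000e+00]), 'position': array([0.155, 0.657, 0.213]), 'tool_rot': array([ 0.116,  0.993, -0.001, -0.   ]), 'wrist_force': array([ 0.42 ,  0.493, -0.135]), 'ft_torque': array([ 0.018, -0.023, -0.04 ]), 'width': np.float64(0.094)}
top (np.float64(518.9720129427972), 317.0723744050259, 232.96585827095808, -0.09998409145047746)
[[ 0.025 -1.     0.006 -0.043]
 [-0.982 -0.026 -0.189  0.614]
 [ 0.189 -0.001 -0.982  0.952]
 [ 0.     0.     0.     1.   ]]
side (np.float64(455.3438487196228), 326.9314297655474, 243.31522669473088, -0.05807525166459199)
[[-0.961 -0.274 -0.016  0.617]
 [-0.137  0.531 -0.836  0.15 ]
 [ 0.238 -0.802 -0.548  1.053]
 [ 0.     0.     0.     1.   ]]
```

View pics/top0.png

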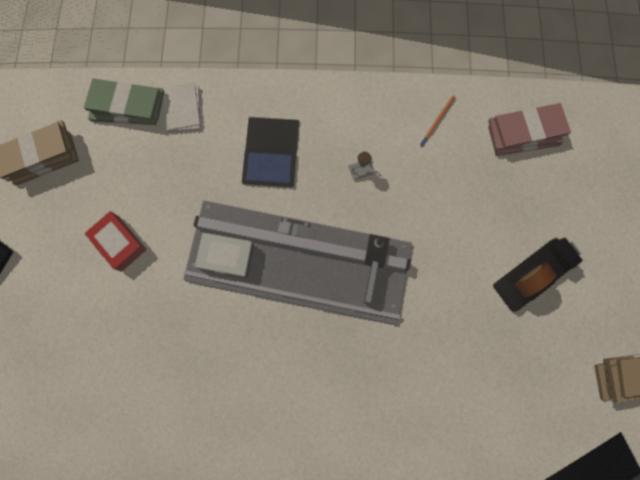

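View pics/side0.png

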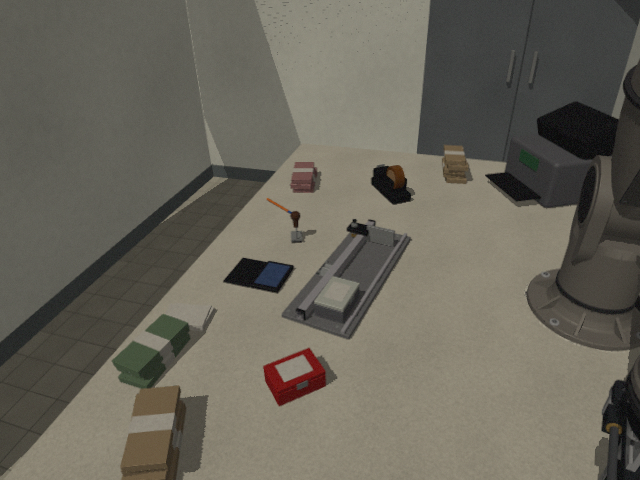

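```bash
python3 - <<'E'
from h import *
f=load('top0');im=f['pixels'][:,:,::-1][190:335,175:425]
cv2.imwrite('pics/topz.png',cv2.resize(im,None,fx=3.2,fy=3.2,interpolation=cv2.INTER_CUBIC))
f=load('side0');im=f['pixels'][:,:,::-1][210:345,275:420]
cv2.imwrite('pics/sidez.png',cv2.resize(im,None,fx=4.4,fy=4.4,interpolation=cv2.INTER_CUBIC))
E
```

```text
(no output)
```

View pics/topz.png

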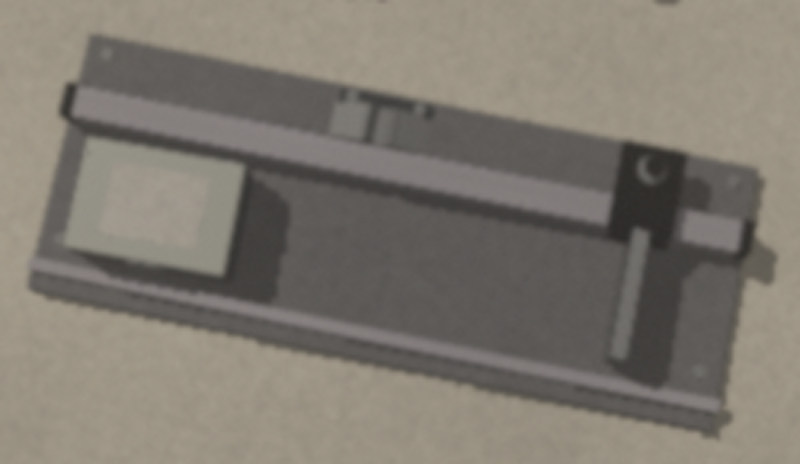

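View pics/sidez.png

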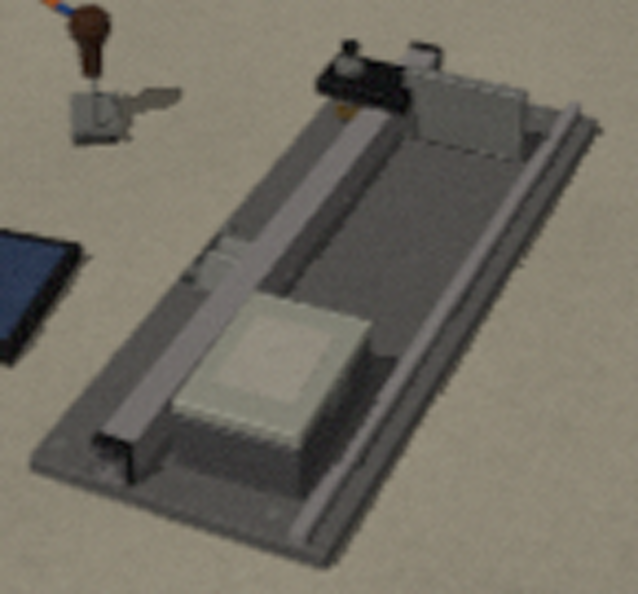

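```bash
cat >> h.py <<'E'
def tz(p): return (np.array(p)+.5)/3.2-.5+[175,190]
def sz(p): return (np.array(p)+.5)/4.4-.5+[275,210]
def Rz(a): return np.array([[np.cos(a),-np.sin(a),0],[np.sin(a),np.cos(a),0],[0,0,1]])
E
python3 - <<'E'
from h import *
from scipy.optimize import least_squares
T=load('top0');S=load('side0')
A=[((.085,.22,.012),(93,36)),((.085,-.22,.012),(758,170)),((-.085,.22,.012),(31,285)),((-.085,-.22,.012),(718,425))]
B=[((.085,.22,.012),(32,458)),((-.085,.22,.012),(325,556)),((-.085,-.22,.012),(600,121))]
def res(p,full=False):
    R=Rz(p[2]);t=np.array([p[0],p[1],0]);r=[]
    for P,u in A: r.append(proj(T,R@P+t)[0]-tz(u))
    for P,u in B: r.append(proj(S,R@P+t)[0]-sz(u))
    r=np.array(r); return r if full else r.ravel()
s=least_squares(res,[.6,0,-.2],loss='soft_l1'); p=s.x; print(p); print(np.round(res(p,1),2))
np.save('jig.npy',p)
R=Rz(p[2]);t=np.array([p[0],p[1],0])
def J(f,uv,z): return np.round(R.T@(onz(f,uv,z)-t),4)
for n,u,z in [('plate-',(620,359),.062),('plate+',(640,232),.062),('button',(653,168),.069),('railtop',(500,188),.037),('notchL',(368,122),.022),('notchR',(397,125),.022),('blockL',(331,118),.014),('blockR',(432,125),.014)]: print(n,J(T,tz(u),z))
for u in [(86,137),(247,165),(226,277),(64,246)]: print('box',J(T,tz(u),.057))
for n,u,z in [('boxs',(258,293),.057),('boxs',(372,322),.057),('boxs',(297,445),.057),('boxs',(175,405),.057),('plate',(527,92),.062),('btn',(350,47),.069)]: print(n,J(S,sz(u),z))
E
```

```text
[ 0.56698425  0.00946138 -0.17631268]
[[-0.66 -1.61]
 [ 0.88 -1.45]
 [-1.35  0.72]
 [-1.    1.47]
 [-0.35 -1.63]
 [ 1.08 -1.42]
 [ 0.04 -1.79]]
plate- [-0.0575 -0.1495  0.062 ]
plate+ [ 0.0196 -0.1474  0.062 ]
button [ 0.0583 -0.1475  0.069 ]
railtop [ 0.0332 -0.0596  0.037 ]
notchL [0.0603 0.0304 0.022 ]
notchR [0.0621 0.012  0.022 ]
blockL [0.0596 0.0547 0.014 ]
blockR [ 0.0681 -0.0093  0.014 ]
box [0.0098 0.1946 0.057 ]
box [0.0128 0.0939 0.057 ]
box [-0.0564  0.0911  0.057 ]
box [-0.0581  0.1917  0.057 ]
boxs [0.0098 0.1011 0.057 ]
boxs [-0.0555  0.0986  0.057 ]
boxs [-0.0596  0.2032  0.057 ]
boxs [0.008  0.2018 0.057 ]
plate [-0.0565 -0.1467  0.062 ]
btn [ 0.0598 -0.1408  0.069 ]
```

```bash
cat >> h.py <<'E'
from scipy.spatial.transform import Rotation as RR
jp=np.load('jig.npy') if __import__('os').path.exists('jig.npy') else None
def j2w(P): return Rz(jp[2])@np.array(P)+[jp[0],jp[1],0]
def w2j(P): return Rz(jp[2]).T@(np.array(P)-[jp[0],jp[1],0])
def state():
    o=monitor.get_obs(); R=RR.from_quat(o['tool_rot']); y=R.as_matrix()[:,1]
    a=np.arctan2(y[1],y[0])
    print('t',round(o['t'],2),'jig',np.round(w2j(o['position']),4),'ang_y-jigx',round(np.degrees(a-jp[2]),2),'F jig',np.round(Rz(jp[2]).T@o['wrist_force'],2),'w',round(o['width'],4),'q',np.round(o['q'],2))
    return o,R,a
def plan(P):  # jig point -> tool shift
    o,R,a=state(); print('shift',np.round(R.inv().apply(j2w(P)-o['position']),4),'turn to jigx',round((a-jp[2]+np.pi/2)%np.pi-np.pi/2,4) if 0 else round(a-jp[2],4))
E
python3 - <<'E'
from h import *
plan([-.02,.35,.213]); plan([-.02,-.183,.2])
E
```

```text
t 0.1 jig [-0.5191  0.5648  0.2129] ang_y-jigx 86.82 F jig [-0.87 -0.71  0.37] w 0.0942 q [-1.49  0.43  0.07  1.61 -0.03  1.11 -0.07]
shift [-5.103e-01 -1.868e-01  1.000e-04] turn to jigx 1.5153
t 0.1 jig [-0.5191  0.5648  0.2129] ang_y-jigx 86.82 F jig [-0.87 -0.71  0.37] w 0.0942 q [-1.49  0.43  0.07  1.61 -0.03  1.11 -0.07]
shift [-0.5398 -0.719   0.0137] turn to jigx 1.5153
```

Request:
{"op": "carry_out", "data": {
  "motion": [
    [0, -0.055, -0.02, 0, 0.15],
    [0, -0.11, -0.04, 0, 0.3],
    [0, -0.165, -0.06, 0, 0.45],
    [0, -0.22, -0.085, 0, 0.6],
    [0, -0.275, -0.11, 0, 0.75],
    [0, -0.33, -0.14, 0, 0.9],
    [0, -0.37, -0.185, 0, 1.05],
    [0, -0.41, -0.23, 0, 1.2],
    [0, -0.44, -0.28, 0, 1.35],
    [0, -0.465, -0.335, 0, 1.515]
  ]
}}

```text
t: 1.35
position: [0.531, 0.2218, 0.2131]
tool_rot: [0.768, 0.64, -0.001, 0.0]
wrist_force: [-0.1, 0.2, -0.2]
width: 0.0005
```

```bash
python3 - <<'E'
from h import *
plan([-.02,-.185,.2])
E
```

```text
t 1.35 jig [-0.0727  0.2027  0.2131] ang_y-jigx -0.28 F jig [-0.15  0.16 -0.17] w 0.0005 q [-0.97  0.29  0.57  1.86 -0.18  1.04 -0.51]
shift [-0.3874  0.0546  0.0136] turn to jigx -0.005
```

Request:
{"op": "carry_out", "data": {
  "motion": [
    [0, -0.055, 0.01, 0, 0],
    [0, -0.11, 0.02, 0, 0],
    [0, -0.165, 0.025, 0, 0],
    [0, -0.22, 0.035, 0, 0],
    [0, -0.275, 0.04, 0, 0],
    [0, -0.33, 0.05, 0.01, 0],
    [0, -0.385, 0.055, 0.04, -0.005],
    [0, -0.389, 0.055, 0.08, -0.005],
    [0, -0.389, 0.055, 0.12, -0.005],
    [0, -0.389, 0.055, 0.12, -0.005]
  ]
}}

```text
t: 2.6
position: [0.5131, -0.1708, 0.0916]
tool_rot: [0.767, 0.642, -0.002, -0.001]
wrist_force: [0.8, 0.3, -0.0]
width: 0.0003
```

```bash
python3 - <<'E'
from h import *
plan([-.02,-.185,.036])
f=grab('top','top1');f=grab('side','side1')
im=load('top1')['pixels'][:,:,::-1][190:335,175:425];a=cv2.resize(im,None,fx=3.2,fy=3.2,interpolation=cv2.INTER_CUBIC);cv2.imwrite('pics/t1.png',a)
im=load('side1')['pixels'][:,:,::-1][180:345,275:460];cv2.imwrite('pics/s1.png',cv2.resize(im,None,fx=3.5,fy=3.5,interpolation=cv2.INTER_CUBIC))
E
```

```text
t 2.6 jig [-0.0215 -0.187   0.0916] ang_y-jigx -0.03 F jig [ 0.7   0.41 -0.03] w 0.0003 q [-0.33  0.43  0.66  2.04 -0.36  0.79  0.37]
shift [0.0021 0.0017 0.0556] turn to jigx -0.0006
```

View pics/t1.png

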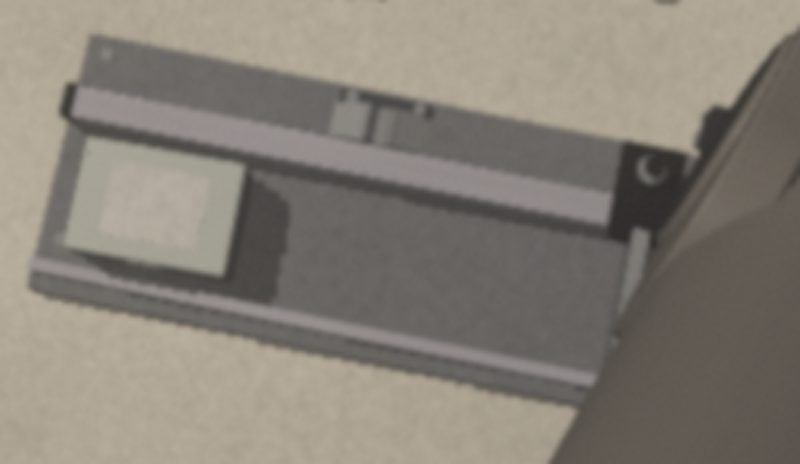

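View pics/s1.png

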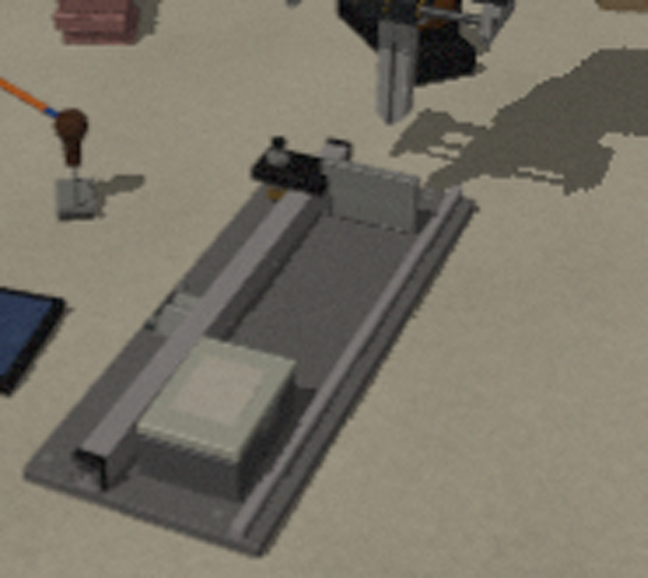

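Request:
{"op": "carry_out", "data": {
  "motion": [
    [0, 0, 0.002, 0.028, 0],
    [0, 0, 0.002, 0.056, 0],
    [0, 0, 0.002, 0.056, 0],
    [0, 0.005, 0.002, 0.056, 0],
    [0, 0.01, 0.002, 0.056, 0],
    [0, 0.015, 0.002, 0.056, 0],
    [0, 0.02, 0.002, 0.056, 0],
    [0, 0.025, 0.002, 0.056, 0],
    [0, 0.03, 0.002, 0.056, 0],
    [0, 0.035, 0.002, 0.056, 0]
  ]
}}

```text
t: 3.95
position: [0.5233, -0.1371, 0.0384]
tool_rot: [0.767, 0.642, -0.001, 0.001]
wrist_force: [-1.0, -1.8, 2.3]
width: 0.0004
```

```bash
python3 - <<'E'
from h import *
plan([-.02,-.185,.036])
f=grab('side','side2')
im=f['pixels'][:,:,::-1][180:345,275:460];cv2.imwrite('pics/s2.png',cv2.resize(im,None,fx=3.5,fy=3.5,interpolation=cv2.INTER_CUBIC))
E
```

```text
t 3.95 jig [-0.0173 -0.152   0.0384] ang_y-jigx -0.03 F jig [-0.64 -1.97  2.26] w 0.0004 q [-0.33  0.51  0.6   2.07 -0.44  0.69  0.38]
shift [-0.033  -0.0026  0.0025] turn to jigx -0.0005
```

View pics/s2.png

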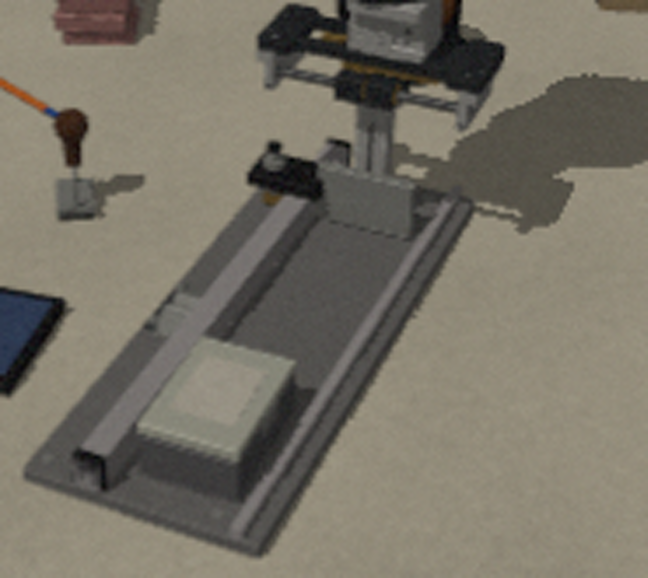

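Request:
{"op": "carry_out", "data": {
  "motion": [
    [0, 0.012, -0.001, 0.002, 0],
    [0, 0.024, -0.002, 0.002, 0],
    [0, 0.036, -0.002, 0.002, 0],
    [0, 0.048, -0.002, 0.002, 0],
    [0, 0.06, -0.002, 0.002, 0],
    [0, 0.072, -0.002, 0.002, 0],
    [0, 0.084, -0.002, 0.002, 0],
    [0, 0.096, -0.002, 0.002, 0],
    [0, 0.106, -0.002, 0.002, 0],
    [0, 0.114, -0.002, 0.002, 0]
  ]
}}

```text
t: 5.25
position: [0.5415, -0.0231, 0.0362]
tool_rot: [0.766, 0.642, -0.001, 0.0]
wrist_force: [-0.4, -1.9, 0.4]
width: 0.0008
```

```bash
python3 - <<'E'
from h import *
plan([-.02,.008,.036])
f=grab('side','side3')
im=f['pixels'][:,:,::-1][190:325,275:420];cv2.imwrite('pics/s3.png',cv2.resize(im,None,fx=4.4,fy=4.4,interpolation=cv2.INTER_CUBIC))
f=grab('top','top3');im=f['pixels'][:,:,::-1][190:335,175:425];a=cv2.resize(im,None,fx=3.2,fy=3.2,interpolation=cv2.INTER_CUBIC);cv2.imwrite('pics/t3.png',a)
E
```

```text
t 5.25 jig [-0.0194 -0.0365  0.0362] ang_y-jigx 0.03 F jig [-0.06 -1.89  0.36] w 0.0008 q [-0.55  0.52  0.6   2.07 -0.45  0.68  0.17]
shift [ 0.0445 -0.0006  0.0001] turn to jigx 0.0004
```

View pics/s3.png

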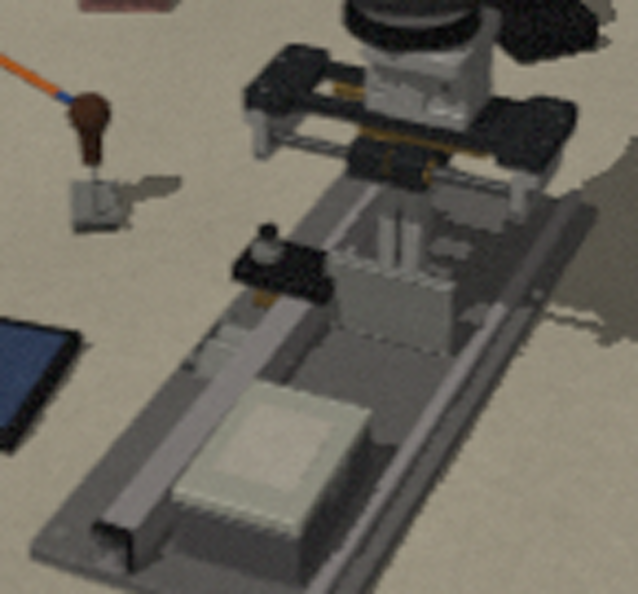

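View pics/t3.png

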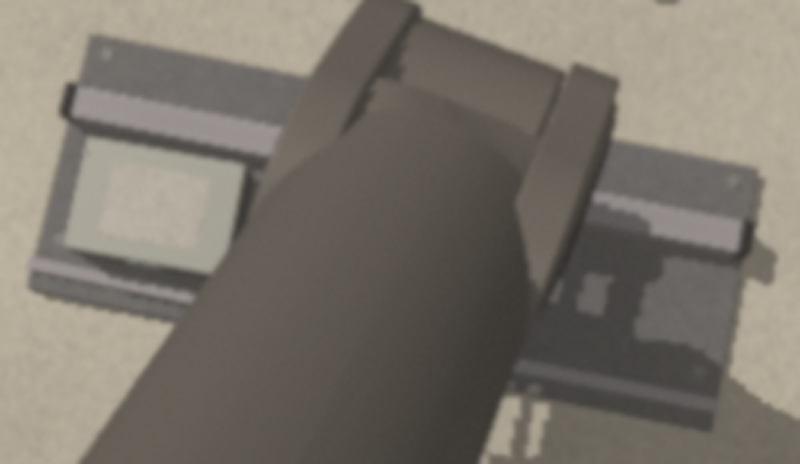

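Request:
{"op": "carry_out", "data": {
  "motion": [
    [0, 0.003, 0, 0, 0],
    [0, 0.006, 0, 0, 0],
    [0, 0.009, 0, 0, 0],
    [0, 0.012, 0, 0, 0],
    [0, 0.015, 0, 0, 0],
    [0, 0.018, 0, 0, 0],
    [0, 0.021, 0, 0, 0],
    [0, 0.024, 0, 0, 0],
    [0, 0.027, 0, 0, 0],
    [0, 0.03, 0, 0, 0]
  ]
}}

```text
t: 6.6
position: [0.5468, 0.0065, 0.0361]
tool_rot: [0.766, 0.642, -0.001, 0.001]
wrist_force: [-2.0, -5.6, 3.0]
width: 0.0004
```

```bash
cat >> h.py <<'E'
def look(tag):
    state(); f=grab('side',tag)
    im=f['pixels'][:,:,::-1][230:310,310:400];cv2.imwrite(f'pics/{tag}z.png',cv2.resize(im,None,fx=7,fy=7,interpolation=cv2.INTER_CUBIC))
E
python3 -c "
from h import *
look('s4')"
```

```text
t 6.6 jig [-0.0194 -0.0065  0.0361] ang_y-jigx 0.04 F jig [-0.98 -5.84  3.04] w 0.0004 q [-0.6   0.52  0.6   2.06 -0.45  0.69  0.12]
```

View pics/s4z.png

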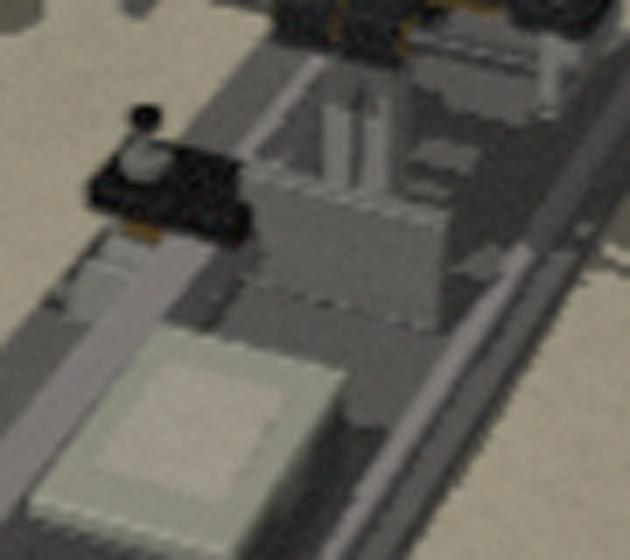

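Request:
{"op": "carry_out", "data": {
  "motion": [
    [0, 0.001, 0, 0, 0],
    [0, 0.002, 0, 0, 0],
    [0, 0.003, 0, 0, 0],
    [0, 0.003, 0, 0, 0]
  ]
}}

```text
t: 7.15
position: [0.5474, 0.0099, 0.0361]
tool_rot: [0.766, 0.643, -0.001, 0.0]
wrist_force: [0.3, -3.5, 2.6]
width: 0.0002
```

Request:
{"op": "carry_out", "data": {
  "motion": [
    [0, 0.001, 0, 0, 0],
    [0, 0.002, 0, 0, 0],
    [0, 0.002, 0, 0, 0]
  ]
}}

```text
t: 7.52
position: [0.5477, 0.0116, 0.0361]
tool_rot: [0.766, 0.642, -0.001, 0.001]
wrist_force: [-0.5, -5.3, 2.5]
width: 0.0007
```

```bash
python3 -c "
from h import *
look('s5')"
```

```text
t 7.53 jig [-0.0194 -0.0012  0.0361] ang_y-jigx 0.05 F jig [ 0.42 -5.29  2.52] w 0.0007 q [-0.61  0.52  0.6   2.06 -0.45  0.69  0.11]
```

View pics/s5z.png

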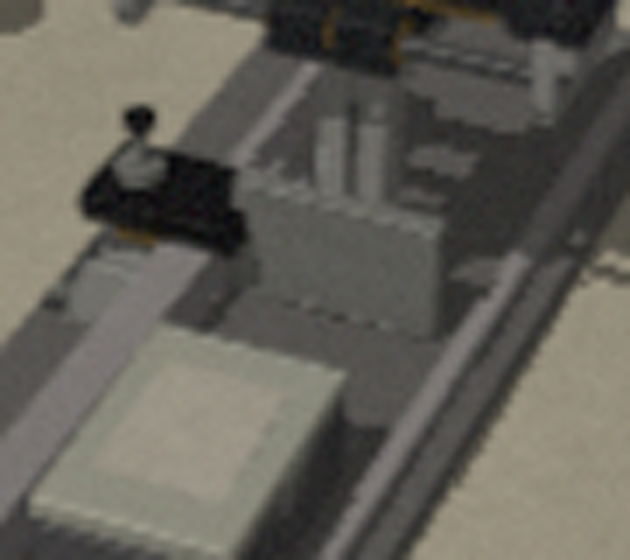

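Request:
{"op": "carry_out", "data": {
  "motion": [
    [0, 0.001, 0, 0, 0],
    [0, 0.002, 0, 0, 0],
    [0, 0.002, 0, 0, 0]
  ]
}}

```text
t: 7.95
position: [0.5481, 0.0138, 0.0361]
tool_rot: [0.766, 0.643, -0.001, 0.0]
wrist_force: [-0.5, -4.0, 1.9]
width: 0.0004
```

Request:
{"op": "carry_out", "data": {
  "motion": [
    [0, 0.001, 0, 0, 0],
    [0, 0.0015, 0, 0, 0],
    [0, 0.0015, 0, 0, 0]
  ]
}}

```text
t: 8.32
position: [0.5484, 0.0158, 0.0361]
tool_rot: [0.766, 0.643, -0.001, 0.0]
wrist_force: [0.9, -1.2, 0.9]
width: 0.0002
```

Request:
{"op": "carry_out", "data": {
  "motion": [
    [0, 0.001, 0, 0, 0],
    [0, 0.0015, 0, 0, 0],
    [0, 0.0015, 0, 0, 0]
  ]
}}

```text
t: 8.7
position: [0.5487, 0.0175, 0.036]
tool_rot: [0.766, 0.643, -0.0, 0.0]
wrist_force: [0.3, 0.7, -0.4]
width: 0.0006
```

```bash
python3 -c "
from h import *
look('s6')"
```

```text
t 8.7 jig [-0.0194  0.0047  0.036 ] ang_y-jigx 0.1 F jig [ 0.23  0.72 -0.42] w 0.0006 q [-0.62  0.53  0.6   2.06 -0.46  0.69  0.1 ]
```

View pics/s6z.png

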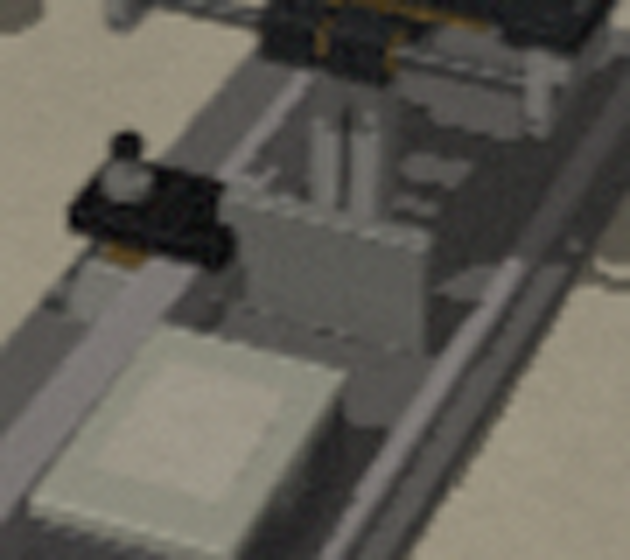

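Request:
{"op": "carry_out", "data": {
  "motion": [
    [0, -0.01, 0, 0, 0],
    [0, -0.02, 0, 0, 0],
    [0, -0.02, 0, -0.05, 0],
    [0, -0.02, 0, -0.1, 0],
    [0.04, 0.03, 0, -0.12, 0],
    [0.04, 0.08, 0, -0.12, 0],
    [0.04, 0.13, 0, -0.12, 0],
    [0.04, 0.18, -0.002, -0.12, 0],
    [0.04, 0.22, -0.004, -0.12, 0],
    [0.04, 0.238, -0.004, -0.12, 0]
  ]
}}

```text
t: 10.0
position: [0.5861, 0.2541, 0.1554]
tool_rot: [0.765, 0.643, -0.001, 0.0]
wrist_force: [0.2, -1.0, -0.4]
width: 0.0396
```

```bash
python3 - <<'E'
from h import *
plan([-.0235,.242,.15])
f=grab('side','side7')
im=f['pixels'][:,:,::-1][190:345,275:440];cv2.imwrite('pics/s7.png',cv2.resize(im,None,fx=4,fy=4,interpolation=cv2.INTER_CUBIC))
f=grab('top','top7');im=f['pixels'][:,:,::-1][190:335,175:425];a=cv2.resize(im,None,fx=3.2,fy=3.2,interpolation=cv2.INTER_CUBIC);cv2.imwrite('pics/t7.png',a)
E
```

```text
t 10.0 jig [-0.0241  0.2442  0.1554] ang_y-jigx 0.2 F jig [ 0.33 -0.96 -0.43] w 0.0396 q [-0.99  0.5   0.66  1.77 -0.35  0.99 -0.37]
shift [-0.0022  0.0006  0.0054] turn to jigx 0.0035
```

View pics/s7.png

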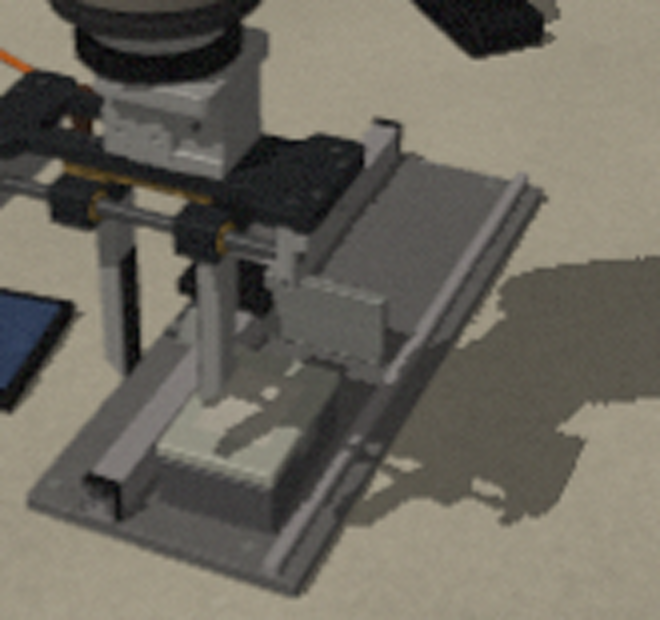

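View pics/t7.png

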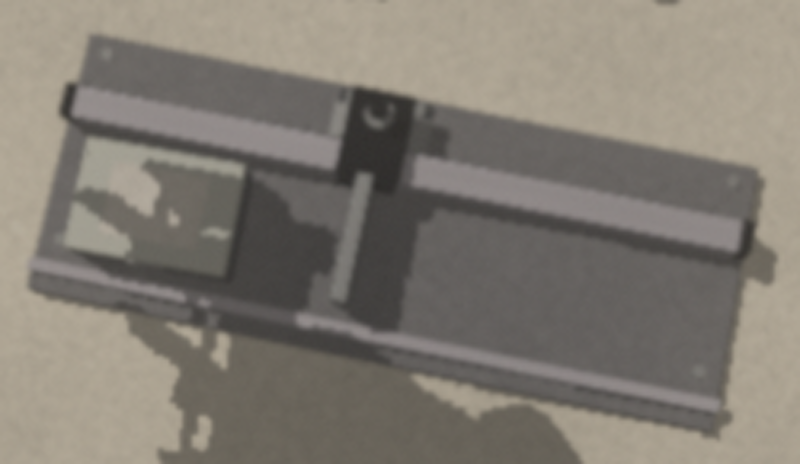

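```bash
python3 - <<'E'
from h import *
T=load('top7')
J=lambda u,z:np.round(w2j(onz(T,tz(u),z)),4)
print('plate-',J((340,300),.062),'plate+',J((364,174),.062),'btn .071',J((379,111),.071), 'brackets',J((340,95),.02),J((425,110),.02))
E
```

```text
plate- [-0.0565  0.0206  0.062 ] plate+ [0.0209 0.0225 0.062 ] btn .071 [0.059 0.021 0.071] brackets [0.0742 0.0517 0.02  ] [ 0.0755 -0.0032  0.02  ]
```

Request:
{"op": "carry_out", "data": {
  "motion": [
    [0.04, -0.001, 0, 0.04, 0],
    [0.04, -0.001, 0, 0.08, 0.003],
    [0.04, -0.001, 0, 0.12, 0.003],
    [0.04, -0.001, 0, 0.125, 0.003],
    [0.04, -0.001, 0, 0.125, 0.003]
  ]
}}

```text
t: 10.72
position: [0.5867, 0.2508, 0.0315]
tool_rot: [0.767, 0.642, -0.0, 0.001]
wrist_force: [0.5, 0.5, 1.4]
width: 0.0402
```

```bash
python3 - <<'E'
from h import *
plan([-.0235,.21,.03])
f=grab('side','side8')
im=f['pixels'][:,:,::-1][210:365,265:430];cv2.imwrite('pics/s8.png',cv2.resize(im,None,fx=4,fy=4,interpolation=cv2.INTER_CUBIC))
f=grab('top','top8');im=f['pixels'][:,:,::-1][190:335,135:385];a=cv2.resize(im,None,fx=3.2,fy=3.2,interpolation=cv2.INTER_CUBIC);cv2.imwrite('pics/t8.png',a)
E
```

```text
t 10.72 jig [-0.0229  0.2411  0.0315] ang_y-jigx -0.09 F jig [0.42 0.55 1.44] w 0.0402 q [-0.91  0.64  0.56  1.85 -0.47  0.78 -0.28]
shift [-0.0311 -0.0005  0.0016] turn to jigx -0.0015
```

View pics/s8.png

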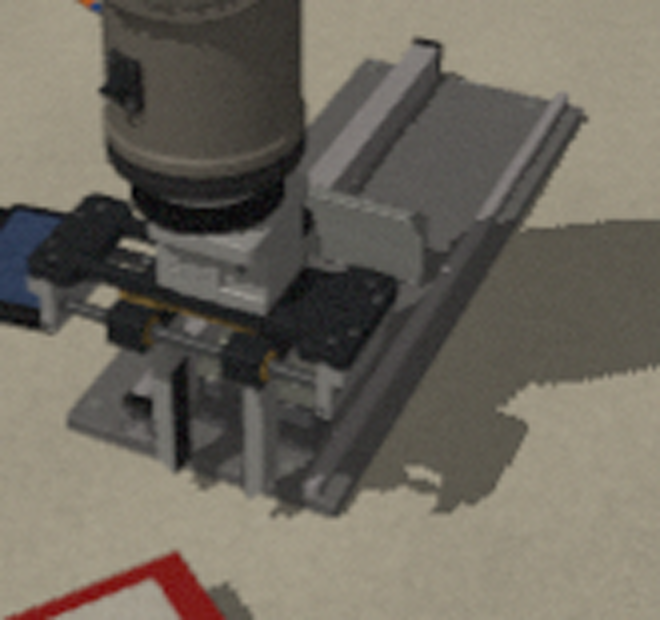

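View pics/t8.png

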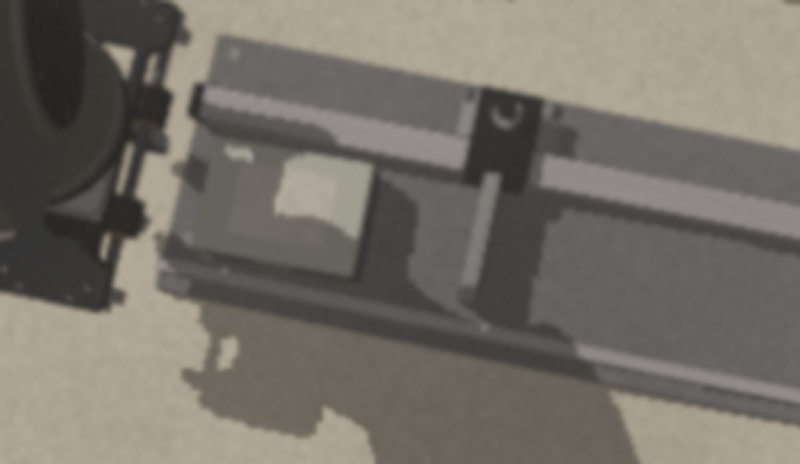

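Request:
{"op": "carry_out", "data": {
  "motion": [
    [0.04, -0.01, 0, 0.001, 0],
    [0.04, -0.02, 0, 0.001, 0],
    [0.04, -0.028, 0, 0.001, 0],
    [0.04, -0.034, 0, 0.001, 0],
    [0.04, -0.04, 0, 0.001, 0],
    [0.04, -0.047, 0, 0.001, 0],
    [0.04, -0.055, 0, 0.001, 0],
    [0.04, -0.063, 0, 0.001, 0],
    [0.04, -0.071, 0, 0.001, 0],
    [0.04, -0.077, 0, 0.001, 0]
  ]
}}

```text
t: 12.08
position: [0.5735, 0.1756, 0.0313]
tool_rot: [0.767, 0.642, 0.0, 0.001]
wrist_force: [0.9, 5.0, 3.4]
width: 0.04
```

```bash
python3 - <<'E'
from h import *
plan([-.0235,.134,.03])
f=grab('top','top9');im=f['pixels'][:,:,::-1][190:335,135:385];a=cv2.resize(im,None,fx=3.2,fy=3.2,interpolation=cv2.INTER_CUBIC);cv2.imwrite('pics/t9.png',a)
E
```

```text
t 12.07 jig [-0.0227  0.1647  0.0313] ang_y-jigx -0.04 F jig [0.06 5.05 3.4 ] w 0.04 q [-0.83  0.59  0.56  1.94 -0.46  0.73 -0.17]
shift [-0.0307 -0.0007  0.0013] turn to jigx -0.0007
```

View pics/t9.png

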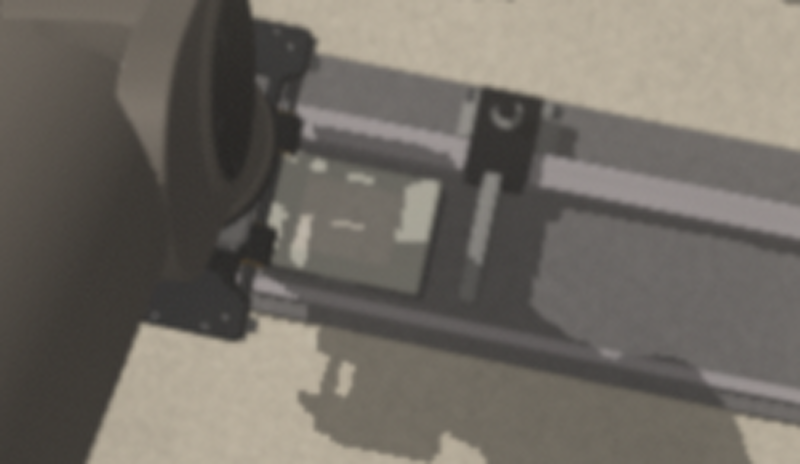

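```bash
python3 - <<'E'
from h import *
T=load('top9')
for u,z in [((441,180),.057),((421,296),.057),((483,173),.062),((460,299),.062)]: print(np.round(w2j(onz(T,tz(u)-[40,0],z)),4))
E
```

```text
[0.0119 0.0525 0.057 ]
[-0.0594  0.0491  0.057 ]
[0.0204 0.028  0.062 ]
[-0.0568  0.0254  0.062 ]
```

Request:
{"op": "carry_out", "data": {
  "motion": [
    [0.04, -0.004, 0, 0.001, 0],
    [0.04, -0.008, 0, 0.001, 0],
    [0.04, -0.012, 0, 0.001, 0],
    [0.04, -0.016, 0, 0.001, 0],
    [0.04, -0.019, 0, 0.001, 0],
    [0.04, -0.021, 0, 0.001, 0]
  ]
}}

```text
t: 12.88
position: [0.5698, 0.1543, 0.0305]
tool_rot: [0.767, 0.642, 0.001, 0.001]
wrist_force: [1.0, 6.4, 4.7]
width: 0.0401
```

```bash
python3 - <<'E'
from h import *
plan([-.0235,.134,.03])
f=grab('top','top10');im=f['pixels'][:,:,::-1][200:300,225:325];a=cv2.resize(im,None,fx=6,fy=6,interpolation=cv2.INTER_CUBIC);cv2.imwrite('pics/t10.png',a)
E
```

```text
t 12.88 jig [-0.0226  0.1431  0.0305] ang_y-jigx -0.07 F jig [-0.18  6.45  4.65] w 0.0401 q [-0.8   0.58  0.56  1.96 -0.46  0.72 -0.14]
shift [-0.0091 -0.0009  0.0005] turn to jigx -0.0013
```

View pics/t10.png

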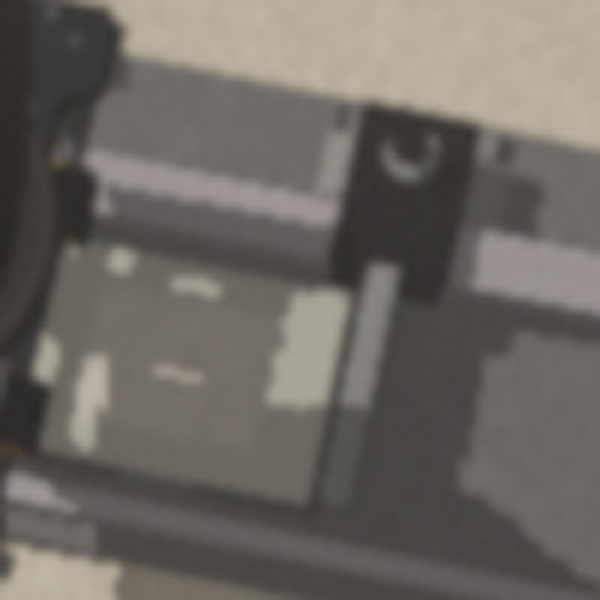

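Request:
{"op": "carry_out", "data": {
  "motion": [
    [0.04, -0.001, 0, -0.0005, 0],
    [0.04, -0.002, 0, -0.0005, 0],
    [0.04, -0.002, 0, -0.0005, 0]
  ]
}}

```text
t: 13.3
position: [0.5691, 0.1516, 0.0308]
tool_rot: [0.767, 0.641, 0.0, 0.001]
wrist_force: [0.9, 0.6, -0.6]
width: 0.0399
```

Request:
{"op": "carry_out", "data": {
  "motion": [
    [0.04, -0.001, 0, 0, 0],
    [0.04, -0.001, 0, 0, 0]
  ]
}}

```text
t: 13.55
position: [0.5689, 0.1508, 0.0308]
tool_rot: [0.767, 0.642, 0.0, 0.001]
wrist_force: [1.0, 3.3, 0.2]
width: 0.04
```

```bash
cat >> h.py <<'E'
def topz(tag):
    f=grab('top',tag);im=f['pixels'][:,:,::-1][200:300,225:325];cv2.imwrite(f'pics/{tag}z.png',cv2.resize(im,None,fx=6,fy=6,interpolation=cv2.INTER_CUBIC))
E
python3 - <<'E'
from h import *
plan([-.0235,.134,.03]);topz('t11')
E
```

```text
t 13.55 jig [-0.0229  0.1395  0.0308] ang_y-jigx -0.09 F jig [0.42 3.42 0.23] w 0.04 q [-0.8   0.58  0.56  1.97 -0.46  0.72 -0.14]
shift [-0.0055 -0.0006  0.0008] turn to jigx -0.0015
```

View pics/t11z.png

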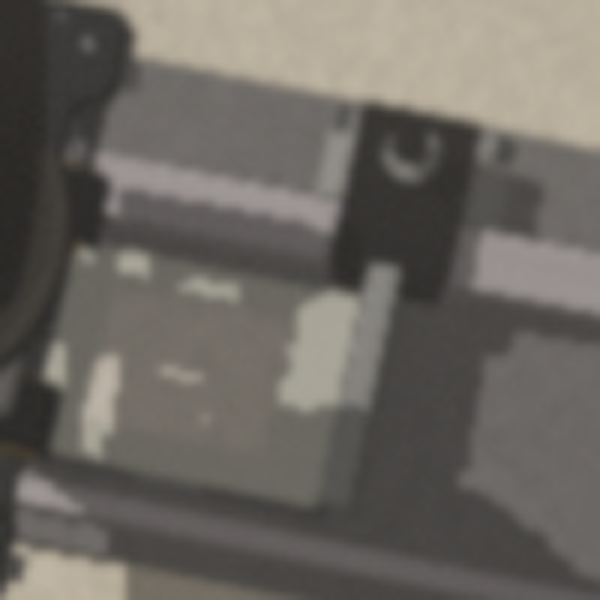

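Request:
{"op": "carry_out", "data": {
  "motion": [
    [0.04, -0.0005, 0, 0, 0],
    [0.04, -0.001, 0, 0, 0]
  ]
}}

```text
t: 13.85
position: [0.5689, 0.1505, 0.0308]
tool_rot: [0.767, 0.642, 0.001, 0.0]
wrist_force: [1.9, 7.8, -1.2]
width: 0.04
```

```bash

python3 - <<'E'
from h import *
state();topz('t12')
E
```

```text
t 13.85 jig [-0.0229  0.1392  0.0308] ang_y-jigx -0.06 F jig [ 0.53  8.04 -1.23] w 0.04 q [-0.8   0.58  0.56  1.97 -0.46  0.72 -0.13]
```

View pics/t12z.png

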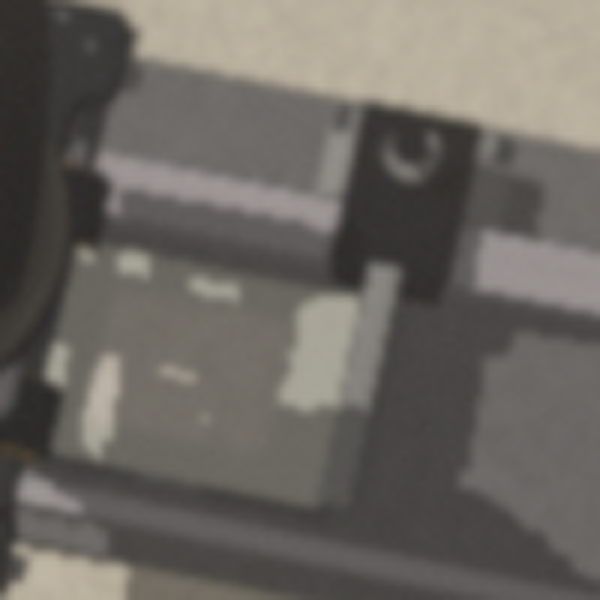

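Request:
{"op": "carry_out", "data": {
  "motion": [
    [0.04, 0.01, 0, 0, 0],
    [0.04, 0.03, 0, 0, 0],
    [0.04, 0.06, 0, 0, 0],
    [0.04, 0.08, 0, -0.04, 0],
    [0.04, 0.11, 0, -0.1, 0],
    [0.04, 0.15, 0, -0.15, 0],
    [0.04, 0.2, -0.01, -0.17, 0],
    [0.04, 0.25, -0.02, -0.17, 0],
    [0.04, 0.3, -0.04, -0.17, 0],
    [0.04, 0.3, -0.04, -0.17, 0]
  ]
}}

```text
t: 15.15
position: [0.579, 0.4594, 0.1995]
tool_rot: [0.765, 0.645, -0.0, -0.0]
wrist_force: [-0.5, -1.0, -0.2]
width: 0.0405
```

```bash

python3 - <<'E'
from h import *
state();topz('t13')
f=grab('side','side13')
cv2.imwrite('pics/s13.png',f['pixels'][:,:,::-1])
im=f['pixels'][:,:,::-1][200:345,275:420];cv2.imwrite('pics/s13z.png',cv2.resize(im,None,fx=4,fy=4,interpolation=cv2.INTER_CUBIC))
cv2.imwrite('pics/t13f.png',load('t13')['pixels'][:,:,::-1])
E
```

```text
t 15.15 jig [-0.0671  0.445   0.1995] ang_y-jigx 0.37 F jig [-0.33 -1.06 -0.23] w 0.0405 q [-1.16  0.62  0.64  1.48 -0.38  1.17 -0.63]
```

View pics/t13z.png

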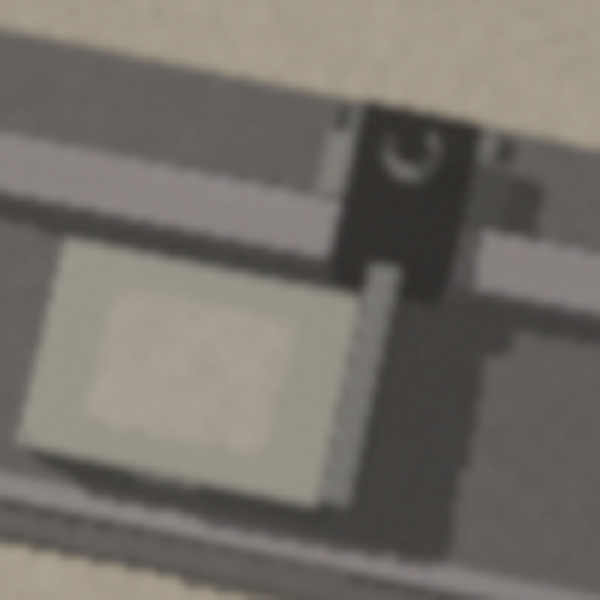

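View pics/s13z.png

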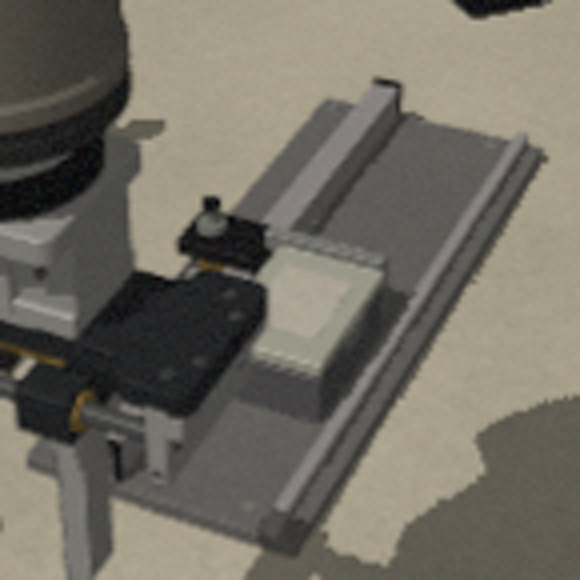

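View pics/t13f.png

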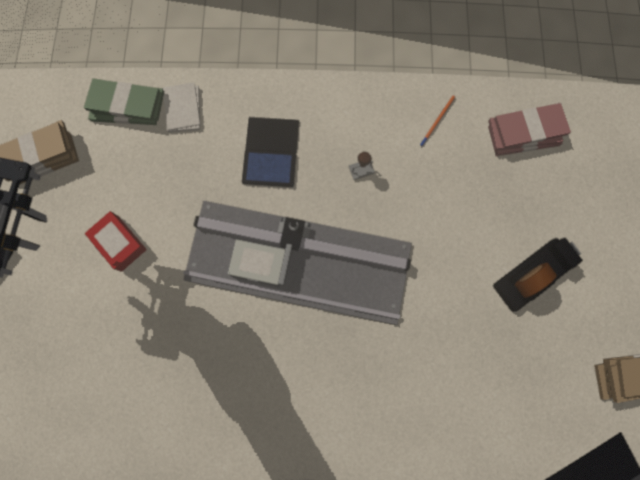

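```bash

python3 - <<'E'
from h import *
T=load('t13');E=[]
J=lambda u,z:w2j(onz(T,u,z))
g=cv2.GaussianBlur(T['pixels'].astype(np.float32).sum(2),(3,3),.7)
# sample profiles along jig y at z=.06
res=[]
for x in np.arange(-.05,.006,.004):
    ys=np.arange(.0,.145,.0005); P=np.array([j2w([x,y,.057]) for y in ys]); uv=proj(T,P).astype(np.float32)
    v=cv2.remap(g,uv[:,:1],uv[:,1:],cv2.INTER_CUBIC).ravel(); d=np.gradient(v)
    s=lambda a,b:ys[(ys>=a)&(ys<b)][np.argmax(abs(d[(ys>=a)&(ys<b)]))]
    res.append((x,s(.008,.02),s(.021,.034),s(.115,.142)))
res=np.array(res);print(np.round(res,4))
for k in(1,2,3): print(np.degrees(np.arctan(np.polyfit(res[:,0],res[:,k],1)[0])))
E
```

```text
[[-0.05    0.018   0.028   0.1265]
 [-0.046   0.017   0.029   0.126 ]
 [-0.042   0.018   0.028   0.1265]
 [-0.038   0.017   0.0285  0.126 ]
 [-0.034   0.0175  0.0295  0.1265]
 [-0.03    0.0185  0.0285  0.1275]
 [-0.026   0.0175  0.029   0.1265]
 [-0.022   0.018   0.028   0.1255]
 [-0.018   0.017   0.029   0.1265]
 [-0.014   0.018   0.028   0.1275]
 [-0.01    0.017   0.029   0.1265]
 [-0.006   0.0175  0.028   0.127 ]
 [-0.002   0.0185  0.0285  0.126 ]
 [ 0.002   0.0175  0.0295  0.127 ]]
0.12592458738628007
0.33054890681394655
0.4879467650092166
```

```bash
python3 -c "
from bench import workorder
print(workorder.hand_in())"
```

```text
the job is handed in; nothing more can be done
None
```

I pushed the stop along its rail until the plunger dropped into the notch, then pushed the coin box up against the stop plate. The job was handed in at about 15 s, with no verdict reported.

- **Stop:** the push force rose to about 6 N on the ramp, then fell to zero as the button visibly dropped. In the top view the stop sits at jig y ≈ 21 mm, and I measured the notch at the same place. It had not moved in the last picture.
- **Box:** I pushed its free end with two fingers 40 mm apart. The force rose from about 3 N to 8 N as it met the plate, and I stopped there, below the 10 N that would force the plunger out. The last pictures show it flat in the lane with no visible gap. Its edges are within about 0.4° of the plate, which is about as fine as the pictures can measure.
- **Clear of everything:** the hand finished about 20 cm above the desk, beyond the +y end of the jig. The stamp, ink pad, tape dispenser and red box look unmoved in the last top view.
- **One disagreement:** my first hand-picked corner points made both the box and the plate look tilted by about 2°. The later edge fit did not show this, so I put it down to picking error.

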